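# Lock a pivot pin with its spring clip

## Robot

A 6-joint arm with a two-finger parallel gripper is mounted at the origin on the work surface. World frame = base frame: x ahead of the robot, y to its left, z up, the work surface at z = 0. Lengths are in m, angles in degrees, forces in N, time in s.
With the tool pointing down it reaches from about 0.4 to 0.825 m from the base axis. Payload 7 kg.
Tool frame: the origin (TCP) lies between the finger pads; the fingertips stand 19 mm ahead of it and the grasp point (between the pads) is the TCP (r.tip_extent is the distance from the TCP to the fingertips, in m); z points along the fingers, y is the direction in which the jaws open and shut (so a half turn about z gives the same grasp; the last joint's range is limited). The gripper opens to 88 mm and grips with 3 to 60 N. Pads are 19 mm wide; open, the fingers measure 130 mm over their backs; the gripper's body (78 mm by 193 mm) begins 47 mm behind the grasp point.
Start: joints at [85.491, 20.546, 0.682, 0, -70.136, -16.507], TCP at [0.242, 0.63, 0.246] pointing down, gripper open.
Joint ranges: [-176.03, 176.03], [-82.01, 121.73], [-58.28, 71.71], [-173.87, 95.51], [-174.79, -0.11], [-173.66, 173.66]. Speed limits (degrees/s): [136.94, 136.94, 172.46, 180, 180, 180].

## Interface

Orientations are given as [roll, pitch, yaw] about the fixed x, y, z axes, in that order (R = Rz(yaw) Ry(pitch) Rx(roll)).
In Python, from plant import r, capture, workorder, spotter gives the robot as it stands.
- The arm moves only by the tool step_arm, never from a script. Its argument "motion" is a list of rows, each a list of 5 numbers: the finger opening in m, from 0 to 0.0876, then the shift along the tool's x, y, z in m, then the turn about the tool's z in rad. In form: [[grip, dx, dy, dz, roll], ...]. A call has 1 to 5 rows; each row is the pose to reach, as a shift and turn from the pose commanded when the call began, along the tool's axes at that moment; what a row does not reach only later rows make up. A row lasts 1/8 s, in which the tool goes at most 62.5 mm and 10.7 degrees, less where a joint would pass 70% of its speed; a pose out of reach is approached as far as the arm can. A call with a gripper value outside its range is refused whole. The fingers move at their own pace and stop on an object; "newtons" is the grip in N (left out, the last holds). Time passes only in rows, so rows that repeat a pose let the fingers close. It gives the time, the measured TCP pose, the force and the opening at its end, in the units of the state.
- r.get_state(): the state, without advancing time (a new reading comes with each control period).
- capture(name): name is "scene" or "top" or "wrist"; returns a dict with "image" (400x640x3 uint8, red, green, blue), "z_map" (400x640 float32, m along the optical axis (not along the pixel's ray), 0 where there is no reading), "fx", "fy", "cx", "cy" (pixels), "pose" (4x4, takes a point from camera to world coordinates). Camera axes: x right, y down, z forward; pixel columns grow to the right and rows downward; lengths in m; the calibration is good to about 2 mm. A picture is of the moment at which its call begins.
- workorder.close_job(): hands the job in, once; it reports no verdict.
Trained networks look in the newest picture that a camera, given by its name, has taken for a name from the list of things; names that differ only in an ending like _2 or _b are one class to them, and where a whole thing is asked for, a point or a joint stands for the part that bears it (a point fixed in the world has none). Each returns a list of dicts, best first, with "p" (0 to 1); they miss things now and then, are a little off and sometimes report something else, mostly with a low value. They report only what shows in the picture. A call takes as long as a camera call.
- spotter.regions_of(camera, label): "mask" (400x640 bool, what is visible of it).
- spotter.tip_of(camera, label): "location" ([x, y, z] in m, in world coordinates, good to about 4 mm: a listed point, or the origin of a listed thing).
The state is a dict: "time_s": time; "joints": joint angles; "qd": joint speeds; "joint_torque": joint torques, N m; "tcp_pos": TCP position; "eef_rot": TCP orientation; "contact_force": force on the tool from outside, world axes, zero at the start; "moment": the same for the moment, N m; "gripper_width": finger opening in m.
Only numpy, scipy, OpenCV 4.12 (cv2) and the standard library are available. Lean on these libraries where they do the work, as an engineer would, in place of code of your own. Each camera call takes 0.05 s, during which the arm holds its last target.

## Task

On the optical breadboard, push the stage's loose pivot pin fully in by its brass head. Then take the orange spring clip from the rack and press it straight down over the groove at the pin's other end until it snaps fully home and sits level. The stage is delicate: never push the pin or press down on the stage with more than about 15 N, and leave everything else where it is.

Things in the scene. Friction and masses are not known exactly. Their poses are not given: they have to be found in the camera images.
- stage_mark (a point): Top centre of the blue-grey base plate (104 x 90 x 18 mm) of a small fixed lift stage; z up. A pin runs along this frame's y, straight above this point, through an aluminium block (x -20 to 20, y -12 to 12 mm, top 14 mm above the pin axis). The pin axis is 48 to 72 mm above this point: set by the lift, NOT measured. Columns at x = -38 and 38 mm rise 45 mm.
- stage: The same stage; origin 18 mm below stage_mark, same axes; it does not move. Pin fully in: brass head (diameter 32 mm) y -22 to -12 mm against the block; on the other side a collar y 12 to 15, the groove y 15 to 30 (core diameter 18, middle y = 22.5), an end collar y 30 to 38.5 mm. Collars are 24 mm in diameter, bevelled towards the groove.
- pin (a joint): How far the pin is drawn out of the block towards the stage's -y, in m: 0 = fully in, head against the block; at most 0.018. It slides with about 3 N of friction and stays where it is left. Drawn out, the groove is partly hidden in the block and the clip cannot enter.
- flex (a joint): How far the bearing block with the pin is pressed down on the stage's spring flexure, in m: 0 unloaded, 8 N per mm; 0.0021 (17 N) is an overload.
- clip_tab (a point): The orange clip: grip point on its upright tab; z up, x across the jaws, y through its thickness. Tab 14 (x) x 12 (y) mm, from 21.5 below to 18.5 mm above this point. Its jaw lips first touch the groove core when this point is 54 mm above the pin axis; fully home it is 40.5 mm above the axis, crossbar resting on the core. The groove leaves 1.5 mm of play either side of the clip.
- clip: The same clip; origin at its underside, 50 mm below clip_tab; same axes; 55 to 95 g. Under the tab a crossbar 34 (x) x 12 (y) x 10 mm and two steel spring jaws with round lips 13 mm apart; the mouth opens downward. Pressing it over the core takes a peak of 7 to 11 N, then it snaps below the core; pressing on only loads the flexure. It stands in the rack, its lowest 10 mm in a pocket.
- jaw_a (a joint): Outward spread of the -x jaw of the orange clip, in m: 0 at rest, 0.0025 at the widest point of the groove core, 0.0005 to 0.001 when snapped home. 4 N per mm.
- jaw_b (a joint): Outward spread of the +x jaw, likewise.
- rack: Grey rack, 70 x 90 mm, 14 mm high, fixed; origin at the centre of its underside. Two pockets 45 mm apart along its y (floor 4 mm up); one holds the orange clip, the other the blue one, either way round.
- spare: Blue rigid clip with a wider mouth (44 mm wide, 59 mm high), not to be used; origin at the underside.
- driver: Screwdriver lying on the breadboard, 170 mm; leave alone.
- bottle: Small amber bottle, 48 mm in diameter, 95 mm high; leave alone.
- dish: Clear closed dish, 84 mm in diameter, 14 mm high; leave alone.
- optpost: Steel post on a round foot, 75 mm high; leave alone.
- lens: Black lens mount lying flat, 50 mm in diameter, 9 mm high; leave alone.
- slidebox: Green slide box, 85 x 45 x 30 mm; leave alone.

How it is judged:
By the outcome, as a careful person would: the job done as asked, in the order asked, and still so for the second after the job is handed in, with the robot touching nothing.
It also fails if it takes over 61 s, if anything falls off the work surface, if the arm or the gripper's body presses on something with over 40 N, if the wrist force passes 120 N, or if a joint passes its speed limit or range.

## Working session

There is one attempt and no reset: what is moved stays moved. The work goes in short steps, Python scripts to look and compute and a tool call to move; the robot and the scene stay as the last step left them, time stands still between calls to the robot, and variables do not carry over. Pictures are saved under pics/ and viewed, and the job is handed in when it is done.

Besides the shell and the picture viewer there is one more tool, called after "Request:" as a command line: name --pt "numbers of a row" for each row, then --argument value for the rest. step_arm: Moves the arm, as the interface text tells. Its arguments: {"type":"object","properties":{"motion":{"type":"array","items":{"type":"array","items":{"type":"number"}}},"newtons":{"type":"number"}},"required":["motion"]}

```bash
mkdir -p pics; ls; cat > h.py <<'E'
import numpy as np, cv2
from plant import r, capture, workorder, spotter
def cap(n,fn=None):
    c=capture(n)
    if fn: cv2.imwrite('pics/'+fn,cv2.cvtColor(c['image'],cv2.COLOR_RGB2BGR))
    return c
def cloud(c):
    z=c['z_map'];v,u=np.mgrid[0:400,0:640]
    P=np.stack([(u-c['cx'])/c['fx']*z,(v-c['cy'])/c['fy']*z,z],-1)
    W=P@c['pose'][:3,:3].T+c['pose'][:3,3]
    W[z==0]=np.nan
    return W
E
python3 - <<'E'
from h import *
print(r.get_state())
for n in ['scene','top','wrist']:
    c=cap(n,n+'0.png'); W=cloud(c); np.save(n+'0.npy',W)
    print(n,c['pose'].round(3).tolist(),c['fx'],c['cx'])
    for l in ['stage_mark','clip_tab','clip','stage','rack','spare']:
        print(l,[(np.round(d['location'],4).tolist(),round(d['p'],2)) for d in spotter.tip_of(n,l)][:3])
print(r.get_state()['time_s'])
E
```

```text
pics
{'time_s': 0.0, 'joints': array([ 8.54931567e+01,  2.05897812e+01,  6.33618334e-01, -2.09542654e-02,
       -7.01359343e+01, -1.65068852e+01]), 'qd': array([ 0.05259602,  0.06601379, -0.02367401, -0.05492721, -0.03243745,
       -0.0148663 ]), 'joint_torque': array([-2.32460166e-03, -5.82707226e+01,  2.93048573e+01,  6.99697763e+00,
        6.84289495e-03, -1.66046525e-04]), 'tcp_pos': array([0.24190261, 0.62966783, 0.24463753]), 'eef_rot': array([ 1.79906101e+02, -7.28366705e-03, -2.10208583e+01]), 'contact_force': array([-0.44244392, -0.94314985, -0.11881972]), 'moment': array([-0.02098704, -0.02072389, -0.02959251]), 'gripper_width': 0.08777068315841678}
scene [[0.285, 0.717, -0.636, 1.293], [0.959, -0.21, 0.193, -0.218], [0.004, -0.665, -0.747, 0.902], [0.0, 0.0, 0.0, 1.0]] 437.54634890989144 319.69651419698283
stage_mark [([0.5677, -0.1572, 0.0319], 0.88)]
clip_tab [([0.5608, 0.1813, 0.0642], 0.7)]
clip [([0.555, 0.1795, 0.0165], 0.44)]
stage [([0.5656, -0.1525, 0.0093], 0.84), ([0.7158, -0.3335, 0.0156], 0.53)]
rack [([0.5569, 0.2057, 0.0094], 0.61)]
spare [([0.5646, 0.2283, 0.02], 0.68)]
top [[-0.013, -0.989, 0.145, 0.423], [-1.0, 0.015, 0.014, -0.011], [-0.016, -0.144, -0.989, 1.4], [0.0, 0.0, 0.0, 1.0]] 469.2193698976606 315.64473070267155
stage_mark [([0.5674, -0.1587, 0.0283], 0.71)]
clip_tab [([0.559, 0.18, 0.0686], 0.58), ([0.4238, -0.4335, 0.0157], 0.34)]
clip [([0.5596, 0.1831, 0.0136], 0.54)]
stage [([0.5684, -0.154, 0.0123], 0.75), ([0.7604, 0.0112, 0.0126], 0.72)]
rack [([0.5635, 0.204, 0.0131], 0.91), ([0.7071, 0.3179, 0.0117], 0.17)]
spare [([0.5582, 0.2255, 0.0134], 0.49)]
wrist [[-0.358, -0.896, -0.262, 0.313], [-0.934, 0.344, 0.1, 0.604], [0.0, 0.28, -0.96, 0.385], [0.0, 0.0, 0.0, 1.0]] 289.13072605121147 322.5861560818106
stage_mark []
clip_tab []
clip []
stage []
rack []
spare []
1.05
```

View images.

View pics/scene0.png

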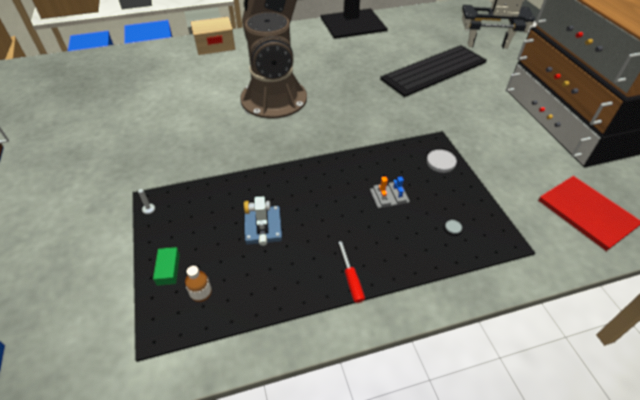

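View pics/top0.png

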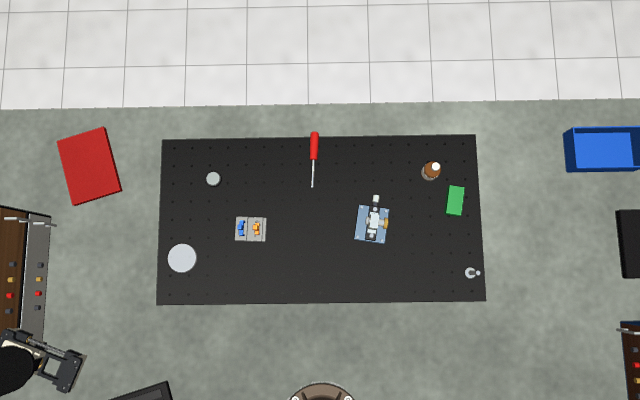

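```bash
python3 - <<'E'
import cv2,numpy as np
a=cv2.imread('pics/scene0.png')[180:260,210:320];b=cv2.imread('pics/top0.png')[180:255,335:415]
d=cv2.imread('pics/scene0.png')[165:215,360:420]
def R(x,w,h):return cv2.resize(x,(w,h),interpolation=cv2.INTER_CUBIC)
cv2.imwrite('pics/c0.png',np.hstack([R(a,440,320),R(b,340,320)]))
cv2.imwrite('pics/c1.png',R(d,600,500))
E
```

```text
(no output)
```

View pics/c0.png

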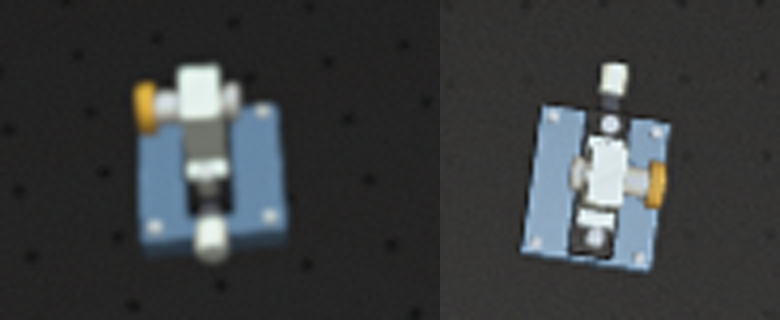

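View pics/c1.png

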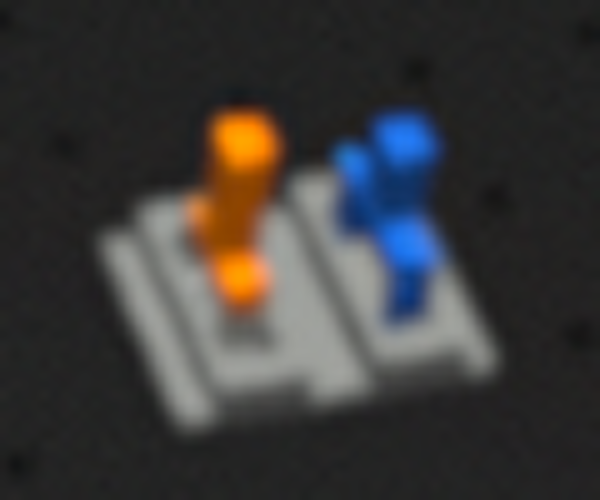

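```bash
cat >> h.py <<'E'
import json
def plan(cmd,tgt):
    """cmd,tgt: x,y,z,yaw(deg), tool down. returns tool shift + turn"""
    a=np.radians(cmd[3]); d=np.array(tgt[:3])-np.array(cmd[:3])
    tx=np.array([np.cos(a),np.sin(a),0]);ty=np.array([np.sin(a),-np.cos(a),0])
    return np.round([d@tx,d@ty,-d[2],np.radians(cmd[3]-tgt[3])],4)
def after(cmd,s):
    a=np.radians(cmd[3])
    tx=np.array([np.cos(a),np.sin(a),0]);ty=np.array([np.sin(a),-np.cos(a),0])
    p=np.array(cmd[:3])+s[0]*tx+s[1]*ty+s[2]*np.array([0,0,-1.])
    return [*np.round(p,5).tolist(),cmd[3]-np.degrees(s[3])]
E
python3 - <<'E'
from h import *
print(plan([.242,.63,.246,-21.016],[.55,.23,.25,-90]))
E
```

```text
[ 0.431   0.2629 -0.004   1.204 ]
```

Request:
step_arm --pt "0.0876 0.05 0.03 0 0.17" --pt "0.0876 0.1 0.06 0 0.34" --pt "0.0876 0.15 0.09 0 0.51" --pt "0.0876 0.2 0.12 0 0.68" --pt "0.0876 0.25 0.15 0 0.85"

```text
time_s: 1.68
tcp_pos: [0.4226, 0.3989, 0.2459]
eef_rot: [-180.0, 0.0, -70.0]
contact_force: [1.0, -0.0, -0.2]
gripper_width: 0.0878
```

```bash
python3 - <<'E'
from h import *
c=after([.242,.63,.246,-21.016],[.25,.15,0,.85]);print(c)
print(plan(c,[.55,.23,.25,-90]))
E
```

```text
[0.42158, 0.40032, 0.246, np.float64(-69.71741258611996)]
[ 0.2043 -0.0614 -0.004   0.354 ]
```

Request:
step_arm --pt "0.0876 0.05 -0.015 0 0.09" --pt "0.0876 0.1 -0.03 0 0.18" --pt "0.0876 0.15 -0.045 -0.002 0.27" --pt "0.0876 0.204 -0.061 -0.004 0.354" --pt "0.0876 0.204 -0.061 -0.004 0.354"

```text
time_s: 2.3
tcp_pos: [0.5513, 0.2272, 0.2496]
eef_rot: [-180.0, -0.0, -90.3]
contact_force: [-0.1, 0.5, -0.2]
gripper_width: 0.0875
```

```bash
python3 - <<'E'
from h import *
c=after([.42158,.40032,.246,-69.717],[.204,-.061,-.004,.354]);print(c)
c=cap('wrist','w1.png'); np.save('w1.npy',cloud(c)); np.savez('w1c.npz',**c)
for l in ['clip_tab','clip','rack','spare']:
        print(l,[(np.round(d['location'],4).tolist(),round(d['p'],2)) for d in spotter.tip_of('wrist',l)][:3])
m=spotter.regions_of('wrist','clip'); print([(d['p'],d['mask'].sum()) for d in m])
if m: np.save('w1m.npy',m[0]['mask'])
E
```

```text
[0.54952, 0.23012, 0.25, np.float64(-89.99970594763114)]
clip_tab [([0.5586, 0.1765, 0.0613], 0.8), ([0.7159, 0.3193, 0.0098], 0.25)]
clip [([0.5555, 0.1796, 0.0189], 0.79)]
rack [([0.5573, 0.2062, 0.012], 0.85), ([0.5613, 0.1789, 0.0648], 0.48)]
spare [([0.561, 0.2256, 0.0158], 0.75)]
[(0.74, np.int64(351))]
```

View pics/w1.png

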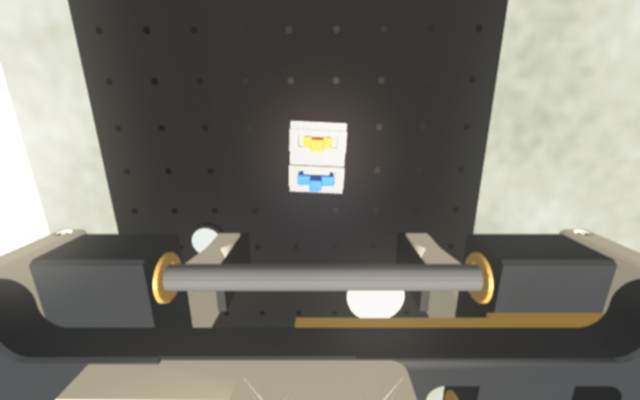

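```bash
cat >> h.py <<'E'
def big(fn,out,u0,v0,u1,v1,s):
    a=cv2.imread('pics/'+fn)[v0:v1,u0:u1]; cv2.imwrite('pics/'+out,cv2.resize(a,None,fx=s,fy=s,interpolation=cv2.INTER_CUBIC))
E
python3 - <<'E'
from h import *
print(r.get_state()['tcp_pos'],r.get_state()['eef_rot'])
W=np.load('w1.npy'); big('w1.png','w1b.png',280,110,360,205,6)
for (nm,T) in [('w',W),('top',np.load('top0.npy'))]:
    X=T.reshape(-1,3); s=(abs(X[:,0]-.56)<.06)&(abs(X[:,1]-.2)<.06)&(X[:,2]>.018)
    P=X[s]
    for lo in [(.15,.203),(.203,.26)]:
        Q=P[(P[:,1]>lo[0])&(P[:,1]<lo[1])]; 
        t=Q[Q[:,2]>Q[:,2].max()-.008]; print(nm,len(Q),len(t),t.mean(0).round(4),t.min(0).round(4),t.max(0).round(4))
        q=Q[(Q[:,2]>.02)&(Q[:,2]<.045)]; print('  bar',len(q),q.min(0).round(4),q.max(0).round(4))
    s=(abs(X[:,0]-.56)<.06)&(abs(X[:,1]-.2)<.06)&(abs(X[:,2]-.014)<.005)
    P=X[s];print(cv2.minAreaRect((P[:,:2]*1000).astype(np.float32)),P[:,2].mean())
E
```

```text
[0.54906361 0.23119064 0.24959823] [-1.79998966e+02  1.08005335e-02 -8.98989245e+01]
w 40878 5786 [0.5561 0.2022 0.3462] [0.5342 0.2003 0.3427] [0.6009 0.203  0.3507]
  bar 865 [0.5221 0.1667 0.0201] [0.5929 0.1962 0.045 ]
w 29517 5365 [0.5786 0.2038 0.3443] [0.5    0.203  0.3407] [0.6194 0.2128 0.3487]
  bar 671 [0.5249 0.2114 0.0201] [0.5943 0.2413 0.0445]
((559.9931030273438, 199.98814392089844), (119.98912811279297, 119.96923065185547), 89.99151611328125) 0.013583755656882199
top 243 20 [0.5545 0.1815 0.0846] [0.5487 0.1769 0.081 ] [0.5603 0.1858 0.088 ]
  bar 171 [0.5215 0.1595 0.0201] [0.6085 0.2012 0.0449]
top 256 7 [0.5585 0.2278 0.0798] [0.5525 0.2229 0.077 ] [0.5644 0.2323 0.0848]
  bar 151 [0.5225 0.2066 0.02  ] [0.5999 0.2486 0.0445]
((560.000244140625, 199.91632080078125), (119.72967529296875, 119.7841796875), 0.019128460437059402) 0.013643594054898157
```

View pics/w1b.png

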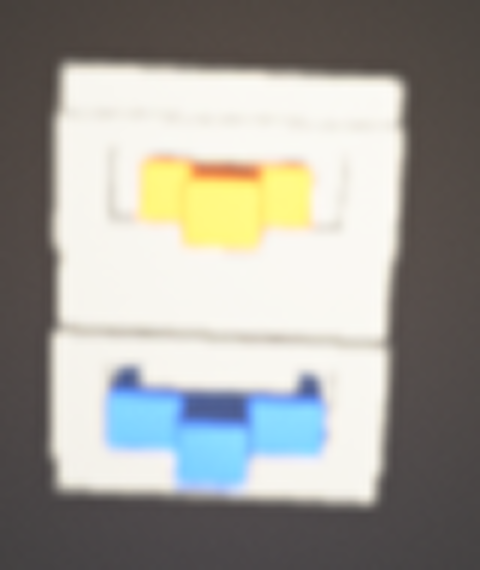

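```bash
cat >> h.py <<'E'
def hsv(c): return cv2.cvtColor(c['image'],cv2.COLOR_RGB2HSV)
E
python3 - <<'E'
from h import *
c=dict(np.load('w1c.npz')); W=cloud(c); h=hsv(c)
X=W; 
b=(X[...,2]<.03)&(abs(X[...,0]-.56)<.15)&(abs(X[...,1]-.18)<.12)
print('hist',np.histogram(X[b][:,2],bins=np.arange(0,.032,.002)))
v,u=np.mgrid[0:400,0:640]; box=(u>285)&(u<352)&(v>115)&(v<200)
hue=h[...,0]; sat=h[...,1]
o=box&(hue<40)&(sat>90); bl=box&(hue>90)&(hue<130)&(sat>90)
for n,m in (('o',o),('b',bl)):
    Q=X[m]; print(n,m.sum(),np.histogram(Q[:,2],bins=np.arange(.0,.1,.004))[0])
    zt=np.percentile(Q[:,2],97); t=m&(X[...,2]>zt-.008); q=X[t]
    print(zt,t.sum(),np.median(q,0).round(4),cv2.minAreaRect((q[:,:2]*1000).astype(np.float32)))
    t=m&(X[...,2]<zt-.015)&(X[...,2]>.02); q=X[t]; print('bar',np.median(q[:,2]),cv2.minAreaRect((q[:,:2]*1000).astype(np.float32)))
rk=box&(sat<60)&(h[...,2]>150)&(X[...,2]<.035); q=X[rk]
print('rack',np.median(q[:,2]),cv2.minAreaRect((q[:,:2]*1000).astype(np.float32)))
E
```

```text
hist (array([    0,     0,     0,     0,    17,  9490, 30478,  1991,  1183,
          83,    51,    42,   309,   984,    47]), array([0.   , 0.002, 0.004, 0.006, 0.008, 0.01 , 0.012, 0.014, 0.016,
       0.018, 0.02 , 0.022, 0.024, 0.026, 0.028, 0.03 ]))
o 326 [  0   0   0   0   0   0   2   0   0   0  12 129   0   3   5   1   2   5
   5   1  18 141   0   0]
nan 0 [nan nan nan] ((0.0, 0.0), (0.0, 0.0), 0.0)
bar nan ((0.0, 0.0), (0.0, 0.0), 0.0)
b 403 [  0   0   0   0   3   0   0   0   1   3   2  24 197  11   5   9  10  11
 115  11   0   0   0   0]
nan 0 [nan nan nan] ((0.0, 0.0), (0.0, 0.0), 0.0)
bar nan ((0.0, 0.0), (0.0, 0.0), 0.0)
rack 0.017529055813005068 ((558.5780029296875, 205.264892578125), (92.93384552001953, 74.52393341064453), 86.93844604492188)
  return _methods._mean(a, axis=axis, dtype=dtype,
  ret = um.true_divide(
  ret = ret.dtype.type(ret / rcount)
```

```bash
python3 - <<'E'
from h import *
c=dict(np.load('w1c.npz')); X=cloud(c); h=hsv(c)
v,u=np.mgrid[0:400,0:640]; box=(u>285)&(u<352)&(v>115)&(v<200)&np.isfinite(X[...,2])
hue=h[...,0]; sat=h[...,1]
o=box&(hue<40)&(sat>90); bl=box&(hue>90)&(hue<130)&(sat>90)
for n,m,a,b in (('o',o,.08,.043),('b',bl,.07,.05)):
    for t in (m&(X[...,2]>a),m&(X[...,2]>b-.01)&(X[...,2]<b+.01)):
        q=X[t]; print(n,len(q),np.median(q,0).round(4),q[:,:2].mean(0),cv2.minAreaRect((q[:,:2]*1000).astype(np.float32)))
bm=(X[...,2]>.008)&(X[...,2]<.018)&(abs(X[...,0]-.56)<.15)&(abs(X[...,1]-.18)<.1);print(np.median(X[bm][:,2]))
rk=box&(sat<60)&(h[...,2]>150)&(abs(X[...,2]-.0265)<.004);q=X[rk]; print(np.median(q[:,2]),cv2.minAreaRect((q[:,:2]*1000).astype(np.float32)))
print(plan([.54952,.23012,.25,-90],[.567,-.10,.25,-90]))
E
```

```text
o 159 [0.5577 0.1809 0.085 ] [0.55728688 0.18122434] ((557.2611694335938, 181.38731384277344), (11.409274101257324, 13.568578720092773), 88.94670867919922)
o 142 [0.5493 0.181  0.0451] [0.55687315 0.18133823] ((556.963623046875, 181.5506134033203), (11.742252349853516, 31.650094985961914), 87.35845184326172)
b 133 [0.5596 0.2257 0.0749] [0.55977376 0.22587946] ((559.640869140625, 226.61883544921875), (12.232551574707031, 13.402042388916016), 88.69570922851562)
b 239 [0.5576 0.2256 0.049 ] [0.559715   0.22570642] ((559.6156616210938, 226.75132751464844), (12.070952415466309, 42.39551544189453), 86.99420166015625)
0.012639619184357881
0.026543919292846052 ((558.5270385742188, 204.31179809570312), (72.3093490600586, 70.14716339111328), 87.0934066772461)
[ 0.3301 -0.0175 -0.      0.    ]
```

Request:
step_arm --pt "0.0876 0.06 -0.004 0 0" --pt "0.0876 0.12 -0.008 0 0" --pt "0.0876 0.18 -0.011 0 0" --pt "0.0876 0.24 -0.014 0 0" --pt "0.0876 0.3 -0.018 0 0"

```text
time_s: 3.22
tcp_pos: [0.5675, -0.0705, 0.25]
eef_rot: [-180.0, 0.0, -89.9]
contact_force: [1.4, -0.0, -0.0]
gripper_width: 0.0875
```

Request:
step_arm --pt "0 0.03 0 0 0" --pt "0 0.03 0 0 0"

```text
time_s: 3.48
tcp_pos: [0.5674, -0.1008, 0.2495]
eef_rot: [180.0, -0.0, -90.1]
contact_force: [-0.3, -0.0, 0.2]
gripper_width: 0.073
```

```bash
python3 - <<'E'
from h import *
print(r.get_state())
c=cap('wrist','w2.png');np.savez('w2c.npz',**c)
for l in ['stage_mark','stage','pin','flex']:
        print(l,[(np.round(d['location'],4).tolist(),round(d['p'],2)) for d in spotter.tip_of('wrist',l)][:3] if l[0]=='s' else [(d['p'],d['mask'].sum()) for d in spotter.regions_of('wrist',l)])
E
```

```text
{'time_s': 3.475, 'joints': array([ 9.36590629e+00,  1.11625044e+01, -1.17482245e+01,  5.78660600e-03,
       -6.70982243e+01, -9.44081112e+00]), 'qd': array([ 2.34353968, -0.3347554 , -0.1535062 , -0.43260694,  0.12280579,
       -1.67396497]), 'joint_torque': array([-1.46821473e+00, -4.45638442e+01,  2.88239551e+01,  7.00554416e+00,
       -2.14740448e-02,  3.92505331e-01]), 'tcp_pos': array([ 0.56741855, -0.10083658,  0.24951798]), 'eef_rot': array([ 1.79992042e+02, -6.72651056e-03, -9.00726521e+01]), 'contact_force': array([-0.25553203, -0.03383245,  0.15844035]), 'moment': array([ 0.13082031, -0.11698969, -0.03372004]), 'gripper_width': 0.07302936734263095}
stage_mark []
stage []
pin [(0.97, np.int64(983))]
flex [(0.89, np.int64(2159))]
```

View pics/w2.png

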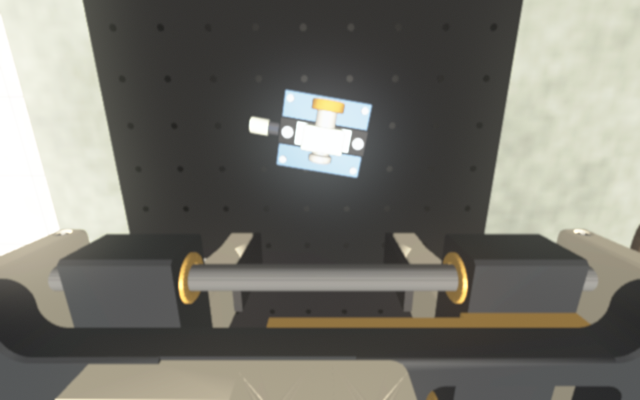

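```bash
python3 - <<'E'
from h import *
big('w2.png','w2b.png',240,80,385,190,5)
c=dict(np.load('w2c.npz')); X=cloud(c); h=hsv(c)
v,u=np.mgrid[0:400,0:640]; box=(u>240)&(u<385)&(v>80)&(v<190)&np.isfinite(X[...,2])
Z=X[...,2];hue=h[...,0];sat=h[...,1]
print(np.histogram(Z[box],bins=np.arange(.0,.13,.004)))
bl=box&(hue>90)&(hue<130)&(sat>50)&(Z>.02)&(Z<.04)
q=X[bl];print('plate',len(q),np.median(q[:,2]),cv2.minAreaRect((q[:,:2]*1000).astype(np.float32)))
zt=np.percentile(Z[box],99.5)
t=box&(Z>zt-.008);q=X[t];print('top',zt,len(q),q[:,:2].mean(0),np.median(q[:,2]),cv2.minAreaRect((q[:,:2]*1000).astype(np.float32)))
br=box&(hue<35)&(sat>90);q=X[br];q=q[q[:,2]>.04];print('head',len(q),q.mean(0),q.max(0),q.min(0),np.percentile(q[:,2],[50,90,97]),cv2.minAreaRect((q[:,:2]*1000).astype(np.float32)))
E
```

```text
(array([   0,    0, 2100, 6567,    0,    0,   17, 2889,  257,    0,    0,
          0,   13,   87, 1076,  396,   21,    9,  150,   62,    2,    2,
          5,   48,  157,  446, 1231,  100,    0,    0,    0,    0]), array([0.   , 0.004, 0.008, 0.012, 0.016, 0.02 , 0.024, 0.028, 0.032,
       0.036, 0.04 , 0.044, 0.048, 0.052, 0.056, 0.06 , 0.064, 0.068,
       0.072, 0.076, 0.08 , 0.084, 0.088, 0.092, 0.096, 0.1  , 0.104,
       0.108, 0.112, 0.116, 0.12 , 0.124, 0.128]))
plate 355 0.030062096835345775 ((567.4584350585938, -153.41030883789062), (90.02554321289062, 103.81509399414062), 80.49716186523438)
top 0.10816871008406809 1765 [ 0.56643405 -0.16019154] 0.10622651932685578 ((566.3702392578125, -160.39842224121094), (60.48713684082031, 39.98793411254883), 80.57523345947266)
head 284 [ 0.56231023 -0.1848402   0.10572892] [ 0.57634036 -0.17876168  0.10991724] [ 0.54749502 -0.19052647  0.09639851] [0.10641982 0.10854534 0.1089257 ] ((562.1267700195312, -184.71743774414062), (8.299031257629395, 29.29222297668457), 80.62987518310547)
```

View pics/w2b.png

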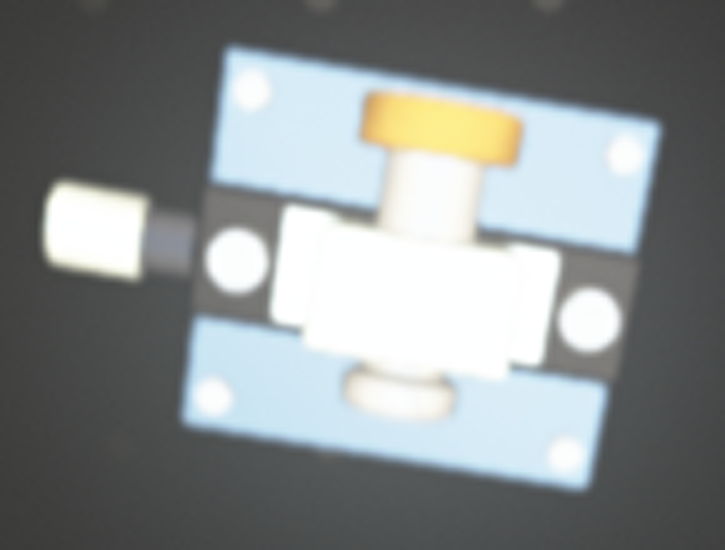

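```bash
cat >> h.py <<'E'
MARK=np.array([.5675,-.1534,.0305]); SY=-9.5
def stage(x,y,z=0):
    a=np.radians(SY); return MARK+x*np.array([np.cos(a),np.sin(a),0])+y*np.array([-np.sin(a),np.cos(a),0])+np.array([0,0,z])
def instage(p):
    a=np.radians(SY); d=np.array(p)-MARK
    return np.round([d[0]*np.cos(a)+d[1]*np.sin(a),-d[0]*np.sin(a)+d[1]*np.cos(a),d[2]],4)
E
python3 - <<'E'
from h import *
c=after([.54952,.23012,.25,-90],[.3,-.018,0,0]);c=after(c,[.03,0,0,0]);print(c)
t=stage(0,-.066);t[2]=.16;print(t)
print(plan(c,[*t,-99.5]), r.get_state()['tcp_pos'])
E
```

```text
[0.56752, -0.09988, 0.25, np.float64(-90.0)]
[ 0.55660686 -0.21849485  0.16      ]
[0.1186 0.0109 0.09   0.1658] [ 0.56771306 -0.09851365  0.24963817]
```

Request:
step_arm --pt "0 0.06 0.005 0 0.08" --pt "0 0.1186 0.0109 0 0.1658" --pt "0 0.1186 0.0109 0.045 0.1658" --pt "0 0.1186 0.0109 0.09 0.1658" --pt "0 0.1186 0.0109 0.09 0.1658"

```text
time_s: 4.35
tcp_pos: [0.5547, -0.2173, 0.1565]
eef_rot: [179.6, -0.0, -99.5]
contact_force: [0.6, -0.0, 1.0]
gripper_width: 0.0035
```

```bash
python3 - <<'E'
from h import *
c=cap('wrist','w3.png');np.savez('w3c.npz',**c)
s=r.get_state();print(s['tcp_pos'],s['eef_rot'],s['contact_force'],instage(s['tcp_pos']))
c=cap('scene','s3.png'); big('s3.png','s3b.png',200,120,340,270,4)
E
```

```text
[ 0.55646757 -0.21774007  0.15915921] [ 1.79850917e+02 -4.04076032e-02 -9.94116517e+01] [-0.32768834  0.1915298   0.89088904] [-0.0003 -0.0653  0.1287]
```

View pics/w3.png

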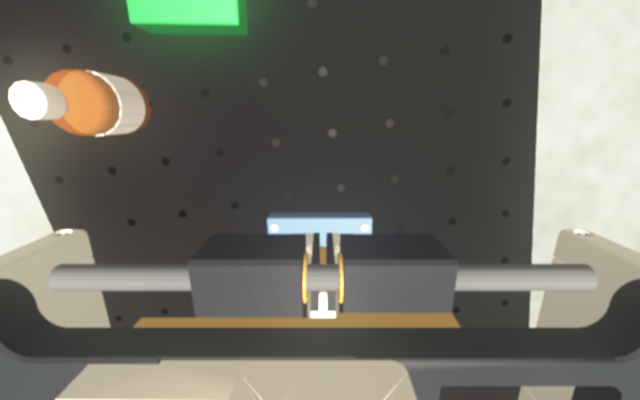

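View pics/s3b.png

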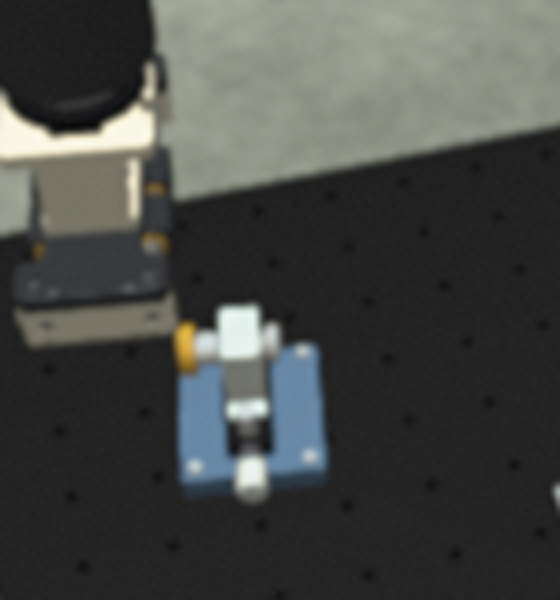

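Request:
step_arm --pt "0 0 0 0.03 0" --pt "0 0 0 0.058 0" --pt "0 0 0 0.058 0" --pt "0 -0.008 0 0.058 0" --pt "0 -0.008 0 0.058 0"

```text
time_s: 5.08
tcp_pos: [0.5594, -0.2099, 0.1036]
eef_rot: [-179.8, 0.0, -99.4]
contact_force: [-0.1, -0.4, 0.1]
gripper_width: 0.0005
```

```bash
python3 - <<'E'
from h import *
c=cap('scene','s4.png'); big('s4.png','s4b.png',200,120,340,270,4)
s=r.get_state();print(s['tcp_pos'],s['eef_rot'],s['contact_force'],instage(s['tcp_pos']))
E
```

```text
[ 0.55905971 -0.21015124  0.10323088] [-1.79852350e+02  7.50168713e-03 -9.94442596e+01] [ 0.1047191  -0.08024187 -0.16259339] [ 0.001  -0.0574  0.0727]
```

View pics/s4b.png

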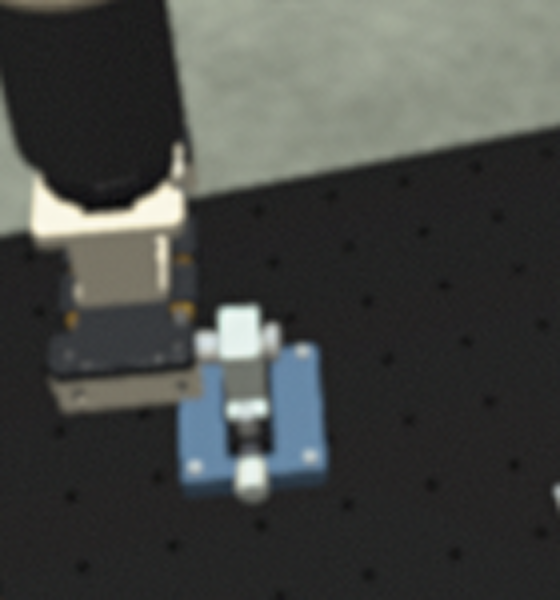

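Request:
step_arm --pt "0 -0.004 0 0 0" --pt "0 -0.008 0 0 0" --pt "0 -0.012 0 0 0" --pt "0 -0.014 0 0 0"

```text
time_s: 5.62
tcp_pos: [0.5604, -0.1968, 0.1017]
eef_rot: [-180.0, -0.0, -99.5]
contact_force: [0.2, -3.8, 0.6]
gripper_width: 0.0006
```

Request:
step_arm --pt "0 -0.002 0 0 0" --pt "0 -0.004 0 0 0"

```text
time_s: 5.88
tcp_pos: [0.561, -0.1928, 0.1016]
eef_rot: [-180.0, -0.0, -99.5]
contact_force: [-0.1, -4.1, 1.2]
gripper_width: 0.0002
```

Request:
step_arm --pt "0 -0.002 0 0 0" --pt "0 -0.004 0 0 0"

```text
time_s: 6.12
tcp_pos: [0.5617, -0.1888, 0.1016]
eef_rot: [-180.0, -0.0, -99.5]
contact_force: [-0.3, -2.9, 1.6]
gripper_width: 0.0003
```

Request:
step_arm --pt "0 -0.001 0 0 0" --pt "0 -0.002 0 0 0"

```text
time_s: 6.38
tcp_pos: [0.562, -0.1868, 0.1016]
eef_rot: [-180.0, -0.0, -99.5]
contact_force: [-0.5, -2.5, 2.0]
gripper_width: 0.0001
```

Request:
step_arm --pt "0 -0.001 0 0 0"

```text
time_s: 6.5
tcp_pos: [0.5621, -0.1865, 0.1017]
eef_rot: [180.0, -0.1, -99.5]
contact_force: [-0.2, -10.4, 1.2]
gripper_width: 0.0004
```

Request:
step_arm --pt "0 0.01 0 0 0" --pt "0 0.03 0 0 0" --pt "0 0.03 0 -0.05 0" --pt "0 0.03 0 -0.1 0"

```text
time_s: 7.0
tcp_pos: [0.5564, -0.2166, 0.202]
eef_rot: [179.9, 0.0, -99.6]
contact_force: [0.8, 0.2, 0.2]
gripper_width: 0.0006
```

```bash
python3 - <<'E'
from h import *
c=after([.56752,-.09988,.25,-90],[.1186,.0109,.09,.1658]);c=after(c,[-.008,0,.058,0]);c=after(c,[-.025,0,0,0]);c=after(c,[.03,0,-.1,0])
print(c, r.get_state()['tcp_pos'],instage(c[:3]))
t=stage(0,.06);t[2]=.25
print(plan(c,[*t,-99.5]))
E
```

```text
[0.55712, -0.21552, 0.202, np.float64(-99.49964024326906)] [ 0.55639263 -0.21657089  0.20199421] [ 0.     -0.063   0.1715]
[-0.123  0.    -0.048  0.   ]
```

Request:
step_arm --pt "0.06 -0.05 0 -0.018 0" --pt "0.06 -0.108 0 -0.018 0" --pt "0.06 -0.108 0 -0.018 0" --pt "0.06 -0.108 0 -0.018 0"

```text
time_s: 7.5
tcp_pos: [0.5748, -0.1093, 0.2193]
eef_rot: [180.0, 0.0, -99.5]
contact_force: [-0.6, -0.7, -0.5]
gripper_width: 0.035
```

```bash
python3 - <<'E'
from h import *
c=cap('wrist','w5.png');np.savez('w5c.npz',**c)
st=r.get_state();print(st['time_s'],st['tcp_pos'],st['contact_force'])
X=cloud(c); h=hsv(c)
v,u=np.mgrid[0:400,0:640]; box=(u>200)&(u<440)&(v>50)&(v<225)&np.isfinite(X[...,2])&(abs(X[...,0]-.5675)<.1)&(abs(X[...,1]+.153)<.08)
Z=X[...,2];hue=h[...,0];sat=h[...,1]
bl=box&(hue>90)&(hue<130)&(sat>50)&(Z>.02)&(Z<.04)
q=X[bl];print('plate',len(q),np.median(q[:,2]),cv2.minAreaRect((q[:,:2]*1000).astype(np.float32)))
br=box&(hue<35)&(sat>90)&(Z>.04);q=X[br];s=np.array([instage(p) for p in q])
print('head',len(q),np.percentile(s,[3,50,97],axis=0).round(4).tolist())
al=box&~br&(Z>.085);s=np.array([instage(p) for p in X[al]])
for lo in np.arange(-.024,.044,.002):
    k=(s[:,1]>=lo)&(s[:,1]<lo+.002)&(abs(s[:,0])<.03)
    if k.sum(): print(round(lo,3),k.sum(),np.percentile(s[k][:,2],[50,95]).round(4),np.percentile(s[k][:,0],[3,97]).round(4))
uu=u[bl];vv=v[bl];b=[uu.min()-15,vv.min()-15,uu.max()+15,vv.max()+15];print(b)
big('w5.png','w5b.png',b[0],max(b[1],0),b[2],b[3],5)
E
```

```text
7.55 [ 0.57471208 -0.1098017   0.21923766] [0.29290482 0.49481737 0.33857857]
plate 337 0.03013815722657498 ((567.3721313476562, -153.21994018554688), (88.75074768066406, 104.17208099365234), 80.60692596435547)
head 333 [[-0.0138, -0.0207, 0.0689], [0.0002, -0.0167, 0.076], [0.0133, -0.0131, 0.0787]]
-0.022 72 [0.0664 0.078 ] [-0.0146  0.0144]
-0.02 6 [0.0652 0.0678] [-0.0159  0.0153]
-0.018 4 [0.064  0.0657] [-0.016   0.0152]
-0.016 5 [0.0642 0.066 ] [-0.0161  0.0153]
-0.014 34 [0.0761 0.0781] [-0.0165  0.0153]
-0.012 108 [0.0753 0.0771] [-0.0184  0.0183]
-0.01 137 [0.076  0.0771] [-0.0187  0.0182]
-0.008 91 [0.0761 0.0773] [-0.0188  0.0182]
-0.006 99 [0.0763 0.0773] [-0.0187  0.0183]
-0.004 128 [0.0761 0.0771] [-0.0188  0.0183]
-0.002 92 [0.0762 0.0773] [-0.0192  0.0184]
0.0 98 [0.0761 0.0774] [-0.0189  0.0184]
0.002 129 [0.0761 0.077 ] [-0.019   0.0184]
0.004 92 [0.0761 0.0772] [-0.0185  0.0184]
0.006 97 [0.0761 0.0774] [-0.0181  0.0185]
0.008 115 [0.0762 0.0772] [-0.0183  0.0186]
0.01 78 [0.0754 0.0765] [-0.0175  0.0179]
0.012 43 [0.0735 0.0744] [-0.0156  0.0133]
0.014 32 [0.0707 0.0727] [-0.0072  0.0075]
0.016 42 [0.0703 0.0719] [-0.0081  0.0082]
0.018 44 [0.0703 0.0719] [-0.0078  0.0082]
0.02 41 [0.07   0.0712] [-0.0079  0.0085]
0.022 41 [0.0697 0.072 ] [-0.008   0.0083]
0.024 39 [0.0695 0.0715] [-0.0081  0.0084]
0.026 38 [0.0704 0.0716] [-0.008   0.0084]
0.028 43 [0.0698 0.0717] [-0.0082  0.0083]
0.03 68 [0.0706 0.0735] [-0.0101  0.0104]
0.032 56 [0.0722 0.0746] [-0.011   0.0114]
0.034 54 [0.0727 0.0742] [-0.0105  0.0108]
0.036 40 [0.072  0.0745] [-0.0101  0.0102]
0.038 12 [0.0716 0.0727] [-0.0089  0.0073]
[np.int64(260), np.int64(87), np.int64(385), np.int64(197)]
```

View pics/w5b.png

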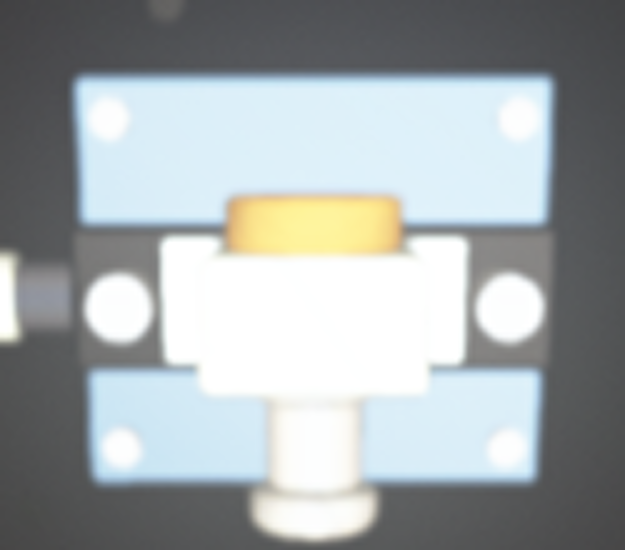

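```bash
python3 - <<'E'
from h import *
c=after([.55712,-.21552,.202,-99.4996],[-.108,0,-.018,0]);print(c)
print(plan(c,[.5595,.226,.22,-93]))
E
```

```text
[0.57494, -0.109, 0.22, np.float64(-99.4996)]
[-0.3279  0.0705 -0.     -0.1134]
```

Request:
step_arm --pt "0.06 -0.06 0.013 0 -0.03" --pt "0.06 -0.12 0.026 0 -0.06" --pt "0.06 -0.18 0.039 0 -0.09" --pt "0.06 -0.24 0.052 0 -0.1134" --pt "0.06 -0.3 0.065 0 -0.1134"

```text
time_s: 8.18
tcp_pos: [0.5606, 0.1981, 0.2195]
eef_rot: [180.0, -0.0, -93.1]
contact_force: [1.4, 0.0, 0.0]
gripper_width: 0.0602
```

Request:
step_arm --pt "0.06 -0.0279 0.0056 0 0" --pt "0.06 -0.0279 0.0056 0 0" --pt "0.06 -0.0279 0.0056 0 0"

```text
time_s: 8.55
tcp_pos: [0.5565, 0.2245, 0.2192]
eef_rot: [180.0, -0.0, -93.1]
contact_force: [0.2, -0.4, 0.0]
gripper_width: 0.0604
```

```bash
python3 - <<'E'
from h import *
c=[.57494,-.109,.22,-99.4996];c=after(c,[-.3,.065,0,-.1134]);c=after(c,[-.0279,.0056,0,0]);print(c)
k=cap('wrist','w6.png');np.savez('w6c.npz',**k)
st=r.get_state();print(st['time_s'],st['tcp_pos'],st['eef_rot'])
X=cloud(k); h=hsv(k)
ok=np.isfinite(X[...,2])&(abs(X[...,0]-.56)<.06)&(abs(X[...,1]-.2)<.06)
hue=h[...,0]; sat=h[...,1]
o=ok&(hue<40)&(sat>90)
for a,b in ((.08,.092),(.035,.055)):
    q=X[o&(X[...,2]>a)&(X[...,2]<b)]; print(len(q),np.median(q,0).round(4),cv2.minAreaRect((q[:,:2]*1000).astype(np.float32)))
v,u=np.where(o&(X[...,2]>.035)); big('w6.png','w6b.png',u.min()-30,max(v.min()-30,0),u.max()+30,v.max()+45,5)
E
```

```text
[0.55621, 0.22577, 0.22, np.float64(-93.00225860321646)]
8.6 [0.55656919 0.22427538 0.21937226] [ 1.79975348e+02 -2.29330076e-02 -9.30971988e+01]
174 [0.5574 0.1809 0.085 ] ((557.3693237304688, 181.26829528808594), (10.621194839477539, 13.21669864654541), 86.3724365234375)
167 [0.5494 0.1812 0.045 ] ((557.240966796875, 181.51351928710938), (11.701848030090332, 31.33047866821289), 86.9660415649414)
```

View pics/w6b.png

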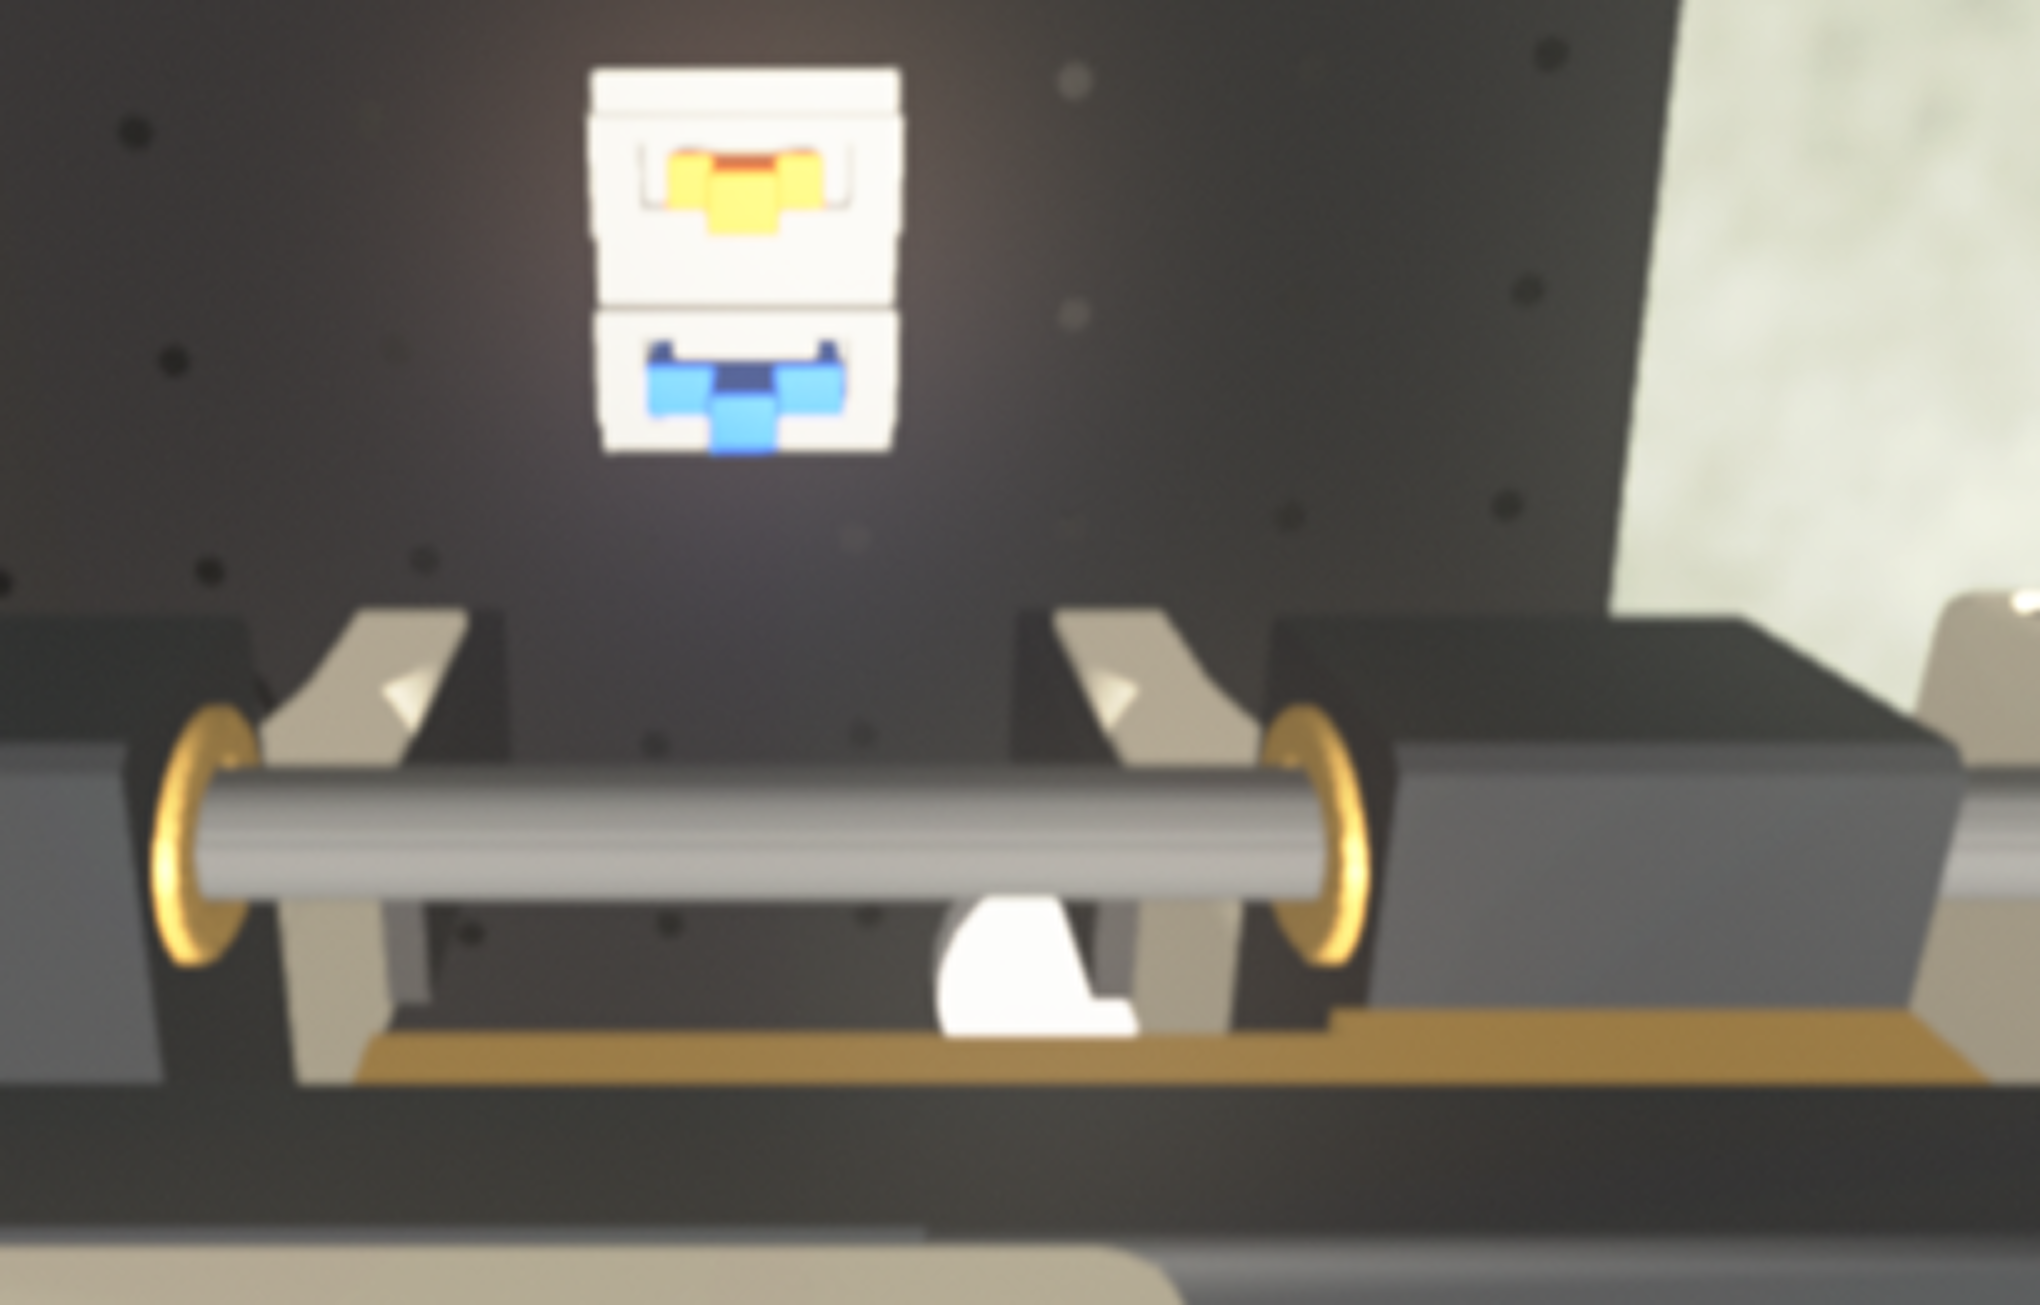

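```bash
python3 - <<'E'
from h import *
c=[.55621,.22577,.22,-93.002]
print(plan(c,[.5573,.1813,.0685,-93]))
E
```

```text
[ 0.0444 -0.0034  0.1515 -0.    ]
```

Request:
step_arm --pt "0.06 0.0444 -0.0034 0.05 0" --pt "0.06 0.0444 -0.0034 0.1 0" --pt "0.06 0.0444 -0.0034 0.13 0" --pt "0.06 0.0444 -0.0034 0.1515 0" --pt "0.06 0.0444 -0.0034 0.1515 0" --newtons 25

```text
time_s: 9.22
tcp_pos: [0.5566, 0.1792, 0.0666]
eef_rot: [179.8, -0.1, -93.1]
contact_force: [0.7, 0.6, 1.2]
gripper_width: 0.0601
```

```bash
python3 - <<'E'
from h import *
k=cap('wrist','w7.png')
st=r.get_state();print(st['time_s'],st['tcp_pos'],st['eef_rot'],st['contact_force'])
E
```

```text
9.275 [0.55744534 0.17997195 0.06795521] [ 1.79949485e+02 -5.57726381e-02 -9.30837198e+01] [ 0.07231914  0.26738782 -0.23236475]
```

View pics/w7.png

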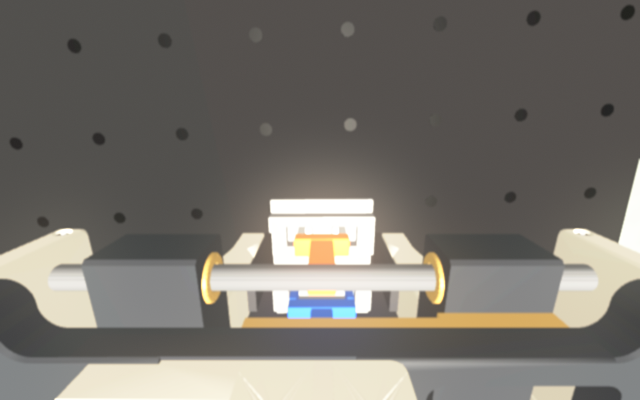

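Request:
step_arm --pt "0 0 0 0 0" --pt "0 0 0 0 0" --pt "0 0 0 0 0" --pt "0 0 0 0 0" --pt "0 0 0 0 0" --newtons 30

```text
time_s: 9.9
tcp_pos: [0.5574, 0.1814, 0.0682]
eef_rot: [-180.0, 0.0, -93.0]
contact_force: [0.3, 0.4, -0.6]
gripper_width: 0.0156
```

Request:
step_arm --pt "0 0 0 0 0" --pt "0 0 0 -0.01 0" --pt "0 0 0 -0.04 0" --pt "0 0 0 -0.09 0" --pt "0 0 0 -0.14 0"

```text
time_s: 10.52
tcp_pos: [0.5571, 0.1811, 0.21]
eef_rot: [180.0, -0.0, -93.0]
contact_force: [0.6, 1.8, -0.8]
gripper_width: 0.0137
```

```bash
python3 - <<'E'
from h import *
c=after([.55621,.22577,.22,-93.002],[.0444,-.0034,.1515,0]);c=after(c,[0,0,-.14,0]);print(c)
t=stage(0,.0225);t[2]=.21
print(plan(c,[*t,-99.5]))
k=cap('wrist','w8.png');np.savez('w8c.npz',**k)
st=r.get_state();print(st['time_s'],st['tcp_pos'],st['eef_rot'],st['contact_force'],st['gripper_width'])
cap('scene','s8.png');big('s8.png','s8b.png',340,100,440,220,5)
E
```

```text
[0.55728, 0.18125, 0.2085, np.float64(-93.002)]
[ 0.3113 -0.0303 -0.0015  0.1134]
10.575 [0.56025273 0.18221656 0.21778121] [-179.47442537    0.23303866  -92.92376293] [3.33723349 1.85817626 7.19422143] 0.013783524141189194
```

View pics/w8.png

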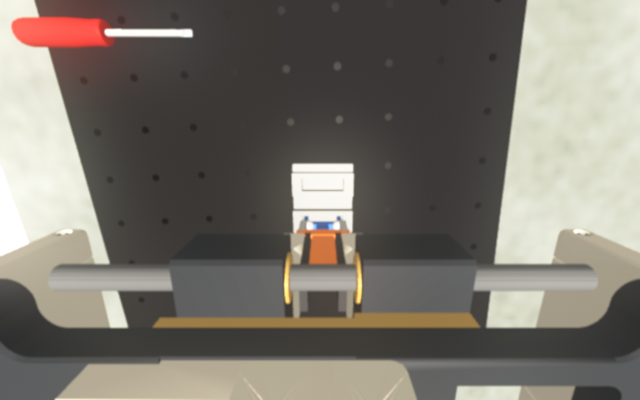

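View pics/s8b.png

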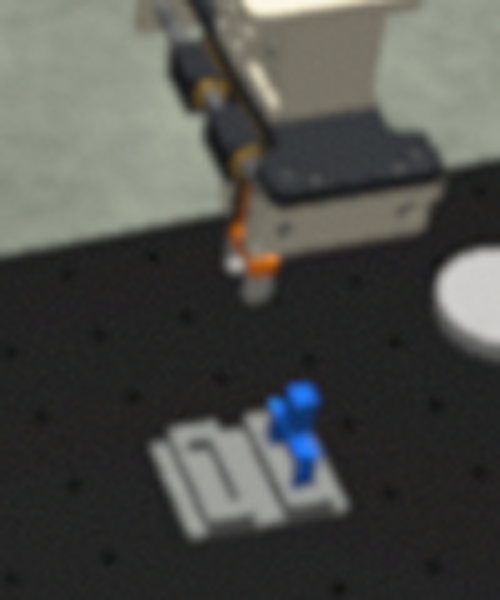

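Request:
step_arm --pt "0 0.06 -0.006 0 0.03" --pt "0 0.12 -0.012 0 0.06" --pt "0 0.18 -0.018 0 0.09" --pt "0 0.23 -0.023 0 0.1134" --pt "0 0.27 -0.027 0 0.1134"

```text
time_s: 11.25
tcp_pos: [0.5698, -0.0917, 0.2083]
eef_rot: [-180.0, 0.0, -99.6]
contact_force: [0.7, 1.3, -1.1]
gripper_width: 0.0139
```

Request:
step_arm --pt "0 0.02 -0.0015 0 0" --pt "0 0.0413 -0.0033 0 0" --pt "0 0.0413 -0.0033 0 0" --pt "0 0.0413 -0.0033 0 0" --pt "0 0.0413 -0.0033 0 0"

```text
time_s: 11.88
tcp_pos: [0.5667, -0.1301, 0.2081]
eef_rot: [-180.0, 0.0, -99.4]
contact_force: [-0.3, 0.4, -1.1]
gripper_width: 0.0138
```

```bash
python3 - <<'E'
from h import *
c=after([.55728,.18125,.2085,-93.002],[.27,-.027,0,.1134]);c=after(c,[.0413,-.0033,0,0]);print(c,instage(c[:3]))
k=cap('wrist','w9.png');np.savez('w9c.npz',**k)
st=r.get_state();print(st['time_s'],st['tcp_pos'],instage(st['tcp_pos']),st['eef_rot'],st['contact_force'],st['gripper_width'])
E
```

```text
[0.56654, -0.13107, 0.2085, np.float64(-99.49934139678354)] [-0.0046  0.0219  0.178 ]
11.925 [ 0.5667354  -0.13018863  0.20811622] [-0.0046  0.0228  0.1776] [-1.79995205e+02  5.81432115e-03 -9.94373450e+01] [-0.2003849  -0.33137665 -0.34331417] 0.013627841409991136
```

View pics/w9.png

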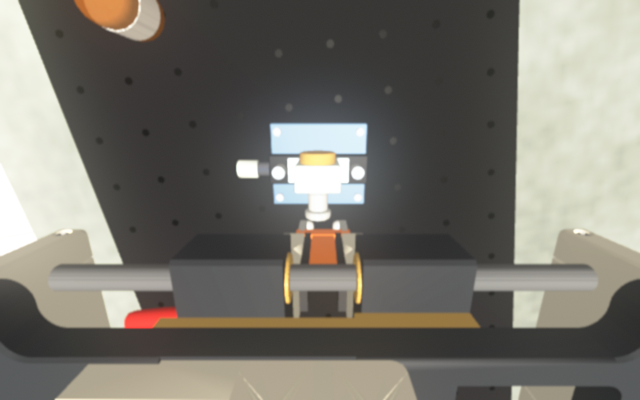

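```bash
cat > clipm.py <<'E'
from h import *
def clipm(k):
    X=cloud(k);h=hsv(k);v,u=np.mgrid[0:400,0:640]
    o=np.isfinite(X[...,2])&(h[...,0]<16)&(h[...,1]>140)&(u>285)&(u<360)&(v>200)&(v<300)
    q=X[o]; s=np.array([instage(p) for p in q]); print(len(s),'px',u[o].min(),u[o].max(),v[o].min(),v[o].max())
    st=r.get_state();t=instage(st['tcp_pos'])
    zs=s[:,2]-t[2]
    print('rel tcp z',np.histogram(zs,bins=np.arange(-.04,.03,.004)))
    for lo,hi in ((-.04,-.018),(-.018,.0),(0,.03)):
        kk=(zs>lo)&(zs<hi)
        if kk.sum()>5: print(lo,kk.sum(),'rel x,y to tcp pctl 3/50/97',(np.percentile(s[kk],[3,50,97],axis=0)-t).round(4).tolist())
E
python3 - <<'E'
from clipm import *
k=dict(np.load('w9c.npz'));clipm(k)
big('w9.png','w9b.png',260,180,390,300,6)
E
```

```text
872 px 297 348 230 263
rel tcp z (array([  0,   0,  31,  69,  63,  69,  69,  72,  79,  86,  88, 102, 105,
        39,   0,   0,   0]), array([-4.00000000e-02, -3.60000000e-02, -3.20000000e-02, -2.80000000e-02,
       -2.40000000e-02, -2.00000000e-02, -1.60000000e-02, -1.20000000e-02,
       -8.00000000e-03, -4.00000000e-03, -3.46944695e-17,  4.00000000e-03,
        8.00000000e-03,  1.20000000e-02,  1.60000000e-02,  2.00000000e-02,
        2.40000000e-02,  2.80000000e-02]))
-0.04 198 rel x,y to tcp pctl 3/50/97 [[-0.008, -0.0059, -0.0294], [0.0002, -0.0054, -0.0241], [0.0084, -0.0048, -0.0182]]
-0.018 340 rel x,y to tcp pctl 3/50/97 [[-0.0067, -0.0061, -0.0171], [-0.0003, -0.0054, -0.0084], [0.0064, -0.0049, -0.0003]]
0 334 rel x,y to tcp pctl 3/50/97 [[-0.0066, -0.0059, 0.0006], [-0.0003, -0.0054, 0.0072], [0.0063, -0.0048, 0.0133]]
```

View pics/w9b.png

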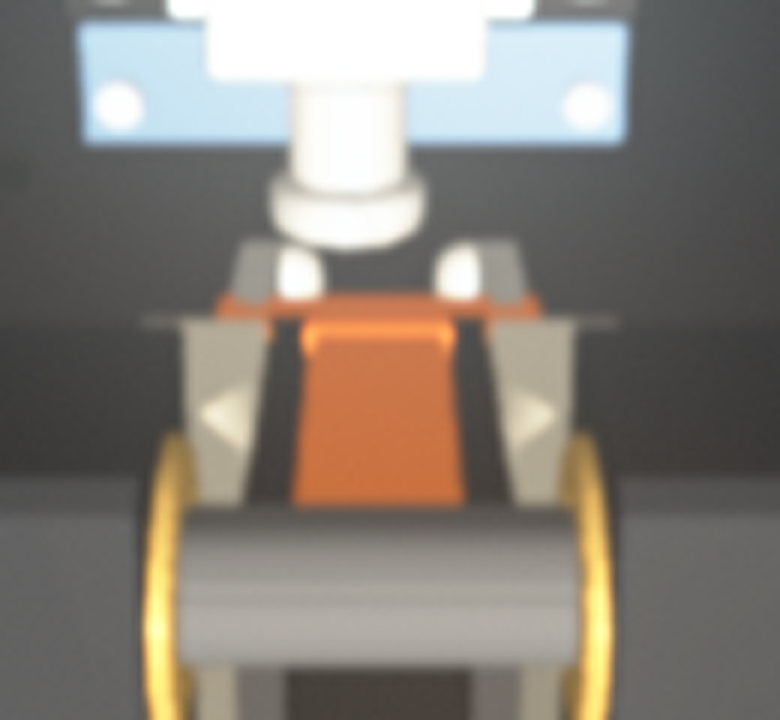

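Request:
step_arm --pt "0 0 -0.0046 0 0" --pt "0 0 -0.0046 0.02 0" --pt "0 0 -0.0046 0.04 0" --pt "0 0 -0.0046 0.04 0" --pt "0 0 -0.0046 0.04 0"

```text
time_s: 12.55
tcp_pos: [0.5718, -0.1317, 0.1688]
eef_rot: [-180.0, -0.0, -99.5]
contact_force: [-0.1, -0.2, -0.5]
gripper_width: 0.0138
```

```bash
python3 - <<'E'
from clipm import *
c=after([.56654,-.13107,.2085,-99.5],[0,-.0046,.04,0]);print(c,instage(c[:3]))
for i in range(4):
    k=cap('wrist','w10_%d.png'%i);np.savez('w10c%d.npz'%i,**k)
    st=r.get_state();print(st['time_s'],instage(st['tcp_pos']),st['eef_rot'].round(2),st['contact_force'].round(2))
    X=cloud(k);h=hsv(k);v,u=np.mgrid[0:400,0:640]
    f=np.isfinite(X[...,2])
    o=f&(h[...,0]<16)&(h[...,1]>140)&(u>285)&(u<360)&(v>225)&(v<300)
    s=np.array([instage(p) for p in X[o]]); print(' clip y face, x med',np.median(s,0).round(4),np.percentile(s[:,0],[1,99]))
    a=f&(X[...,2]>.1)&(X[...,2]<.112)&(h[...,1]<60)&(v<230)
    s=np.array([instage(p) for p in X[a]]);s=s[abs(s[:,0])<.03];s=s[(s[:,1]>-.015)&(s[:,1]<.045)]; q=s[(s[:,2]>.0745)]
    print(' block',len(q),np.median(q,0).round(4),np.percentile(q,[1,99],axis=0).round(4).tolist(), cv2.minAreaRect((q[:,:2]*1000).astype(np.float32)))
big('w10_3.png','w10b.png',240,110,400,300,4)
E
```

```text
[0.57108, -0.13183, 0.1685, np.float64(-99.5)] [-0.      0.0219  0.138 ]
12.6 [0.0007 0.0221 0.1385] [-179.92    0.    -99.48] [ 0.56 -0.33 -2.18]
 clip y face, x med [0.0003 0.0167 0.1343] [-0.006477  0.0074  ]
 block 1709 [ 0.0002 -0.0006  0.0761] [[-0.0193, -0.0119, 0.0747], [0.0195, 0.0113, 0.0777]] ((0.021343231201171875, -0.09276866912841797), (24.695568084716797, 39.691898345947266), 89.28384399414062)
12.65 [0.0007 0.0221 0.1386] [-1.7991e+02  1.0000e-02 -9.9480e+01] [ 0.03  0.32 -1.75]
 clip y face, x med [0.0004 0.0167 0.1346] [-0.0061  0.0075]
 block 1691 [-0.0003 -0.0005  0.0762] [[-0.0192, -0.0118, 0.0747], [0.0192, 0.0114, 0.0777]] ((0.0, -0.39999961853027344), (39.79999923706055, 24.0), -0.0)
12.7 [0.0006 0.0221 0.1385] [-1.7991e+02  2.0000e-02 -9.9490e+01] [ 0.34  0.08 -0.59]
 clip y face, x med [0.0004 0.0167 0.1347] [-0.0061    0.007482]
 block 1695 [ 0.0003 -0.0004  0.0762] [[-0.0192, -0.0117, 0.0748], [0.0193, 0.0114, 0.0776]] ((0.0, -0.40000057220458984), (23.799999237060547, 39.79999923706055), 90.0)
12.75 [0.0005 0.022  0.1384] [-1.7992e+02  2.0000e-02 -9.9490e+01] [-0.67 -0.6  -0.7 ]
 clip y face, x med [0.0008 0.0166 0.1347] [-0.00618  0.0075 ]
 block 1690 [ 0.0002 -0.0004  0.0761] [[-0.0192, -0.0117, 0.0747], [0.0191, 0.0114, 0.0776]] ((0.041553497314453125, 0.42918968200683594), (25.31990623474121, 39.594993591308594), 89.03982543945312)
```

View pics/w10b.png

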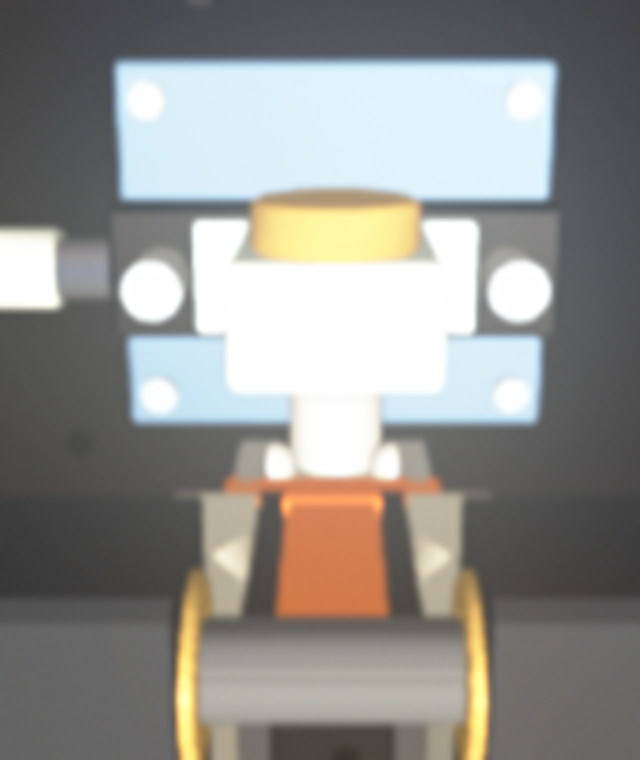

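Request:
step_arm --pt "0 0.0005 0.0005 0 0" --pt "0 0.0005 0.0005 0.006 0" --pt "0 0.0005 0.0005 0.011 0" --pt "0 0.0005 0.0005 0.015 0"

```text
time_s: 13.25
tcp_pos: [0.5703, -0.1322, 0.1524]
eef_rot: [180.0, -0.0, -99.5]
contact_force: [0.3, 0.4, -0.3]
gripper_width: 0.014
```

Request:
step_arm --pt "0 0 0 0.0015 0" --pt "0 0 0 0.003 0"

```text
time_s: 13.5
tcp_pos: [0.5706, -0.1322, 0.1499]
eef_rot: [180.0, -0.0, -99.5]
contact_force: [0.5, 0.9, -0.8]
gripper_width: 0.0142
```

```bash
python3 - <<'E'
from h import *
k=cap('wrist','w11.png'); cap('scene','s11.png')
st=r.get_state();print(st['time_s'],instage(st['tcp_pos']),st['tcp_pos'],st['contact_force'].round(2))
big('w11.png','w11b.png',240,110,400,300,3); big('s11.png','s11b.png',200,120,340,270,4)
E
```

```text
13.6 [-0.0005  0.0214  0.1194] [ 0.5705426  -0.13217874  0.14994863] [-0.24  0.51 -0.88]
```

View pics/w11b.png

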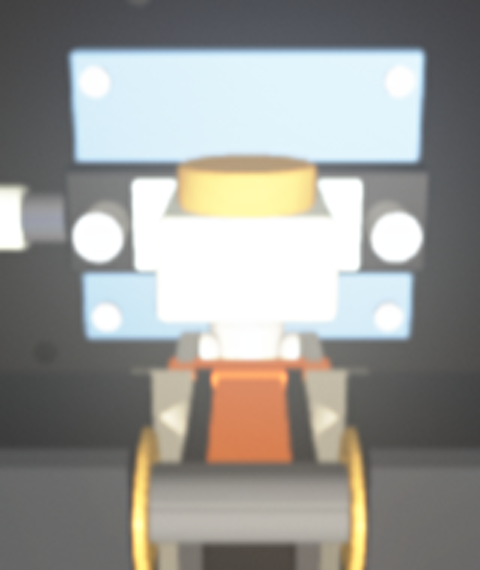

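View pics/s11b.png

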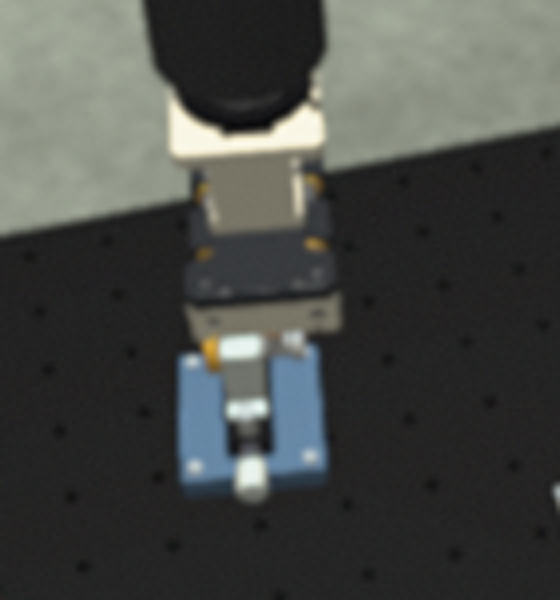

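Request:
step_arm --pt "0 0 0 0.0015 0" --pt "0 0 0 0.0025 0"

```text
time_s: 13.85
tcp_pos: [0.571, -0.1322, 0.1478]
eef_rot: [-179.9, 0.0, -99.5]
contact_force: [0.8, 0.0, 0.4]
gripper_width: 0.0138
```

Request:
step_arm --pt "0 0 0 0.001 0" --pt "0 0 0 0.001 0"

```text
time_s: 14.1
tcp_pos: [0.571, -0.1322, 0.147]
eef_rot: [-179.9, 0.0, -99.5]
contact_force: [0.7, -0.1, 3.1]
gripper_width: 0.0137
```

Request:
step_arm --pt "0 0 0 0.001 0" --pt "0 0 0 0.001 0"

```text
time_s: 14.35
tcp_pos: [0.571, -0.1323, 0.146]
eef_rot: [-179.9, -0.0, -99.5]
contact_force: [-0.1, -0.1, 4.3]
gripper_width: 0.0137
```

Request:
step_arm --pt "0 0 0 0.001 0" --pt "0 0 0 0.001 0"

```text
time_s: 14.6
tcp_pos: [0.571, -0.1322, 0.1451]
eef_rot: [-179.9, -0.0, -99.5]
contact_force: [0.7, 0.6, 6.2]
gripper_width: 0.014
```

Request:
step_arm --pt "0 0 0 0.001 0" --pt "0 0 0 0.001 0"

```text
time_s: 14.85
tcp_pos: [0.5711, -0.1323, 0.1442]
eef_rot: [-179.9, -0.0, -99.5]
contact_force: [-0.7, -0.4, 6.1]
gripper_width: 0.0137
```

Request:
step_arm --pt "0 0 0 0.001 0" --pt "0 0 0 0.001 0"

```text
time_s: 15.1
tcp_pos: [0.5711, -0.1323, 0.1432]
eef_rot: [-179.9, -0.0, -99.5]
contact_force: [-1.0, -0.1, 6.2]
gripper_width: 0.0139
```

Request:
step_arm --pt "0 0 0 0.001 0" --pt "0 0 0 0.001 0"

```text
time_s: 15.35
tcp_pos: [0.571, -0.1323, 0.1422]
eef_rot: [-179.9, -0.0, -99.5]
contact_force: [0.6, -0.2, 6.6]
gripper_width: 0.0136
```

Request:
step_arm --pt "0 0 0 0.001 0" --pt "0 0 0 0.001 0"

```text
time_s: 15.6
tcp_pos: [0.571, -0.1323, 0.1411]
eef_rot: [-179.9, -0.0, -99.5]
contact_force: [0.5, -1.1, 4.7]
gripper_width: 0.0139
```

Request:
step_arm --pt "0 0 0 0.001 0" --pt "0 0 0 0.001 0"

```text
time_s: 15.85
tcp_pos: [0.5709, -0.1322, 0.1398]
eef_rot: [-180.0, 0.0, -99.5]
contact_force: [1.2, -0.3, 3.0]
gripper_width: 0.0138
```

Request:
step_arm --pt "0 0 0 0.001 0" --pt "0 0 0 0.001 0"

```text
time_s: 16.1
tcp_pos: [0.5707, -0.1321, 0.1383]
eef_rot: [-180.0, 0.0, -99.5]
contact_force: [3.0, -0.7, 0.7]
gripper_width: 0.0138
```

Request:
step_arm --pt "0 0 0 0.001 0" --pt "0 0 0 0.001 0"

```text
time_s: 16.35
tcp_pos: [0.5706, -0.1321, 0.1371]
eef_rot: [180.0, 0.0, -99.5]
contact_force: [4.0, -0.3, -1.8]
gripper_width: 0.0138
```

Request:
step_arm --pt "0 0 0 0.001 0" --pt "0 0 0 0.001 0"

```text
time_s: 16.6
tcp_pos: [0.5705, -0.1321, 0.1362]
eef_rot: [180.0, 0.0, -99.5]
contact_force: [4.3, -0.2, -3.7]
gripper_width: 0.0139
```

Request:
step_arm --pt "0 0 0 0.001 0" --pt "0 0 0 0.001 0"

```text
time_s: 16.85
tcp_pos: [0.5705, -0.1321, 0.1354]
eef_rot: [180.0, 0.0, -99.5]
contact_force: [2.9, 0.5, -3.2]
gripper_width: 0.0139
```

Request:
step_arm --pt "0 0 0 0.0007 0" --pt "0 0 0 0.0007 0"

```text
time_s: 17.1
tcp_pos: [0.5706, -0.1322, 0.1349]
eef_rot: [-180.0, -0.0, -99.5]
contact_force: [3.7, -0.6, -2.1]
gripper_width: 0.0139
```

Request:
step_arm --pt "0 0 0 0.0007 0" --pt "0 0 0 0.0007 0"

```text
time_s: 17.35
tcp_pos: [0.5706, -0.1322, 0.1344]
eef_rot: [-180.0, -0.0, -99.5]
contact_force: [2.8, 0.6, 0.6]
gripper_width: 0.0136
```

Request:
step_arm --pt "0 0 0 0.0005 0" --pt "0 0 0 0.0005 0"

```text
time_s: 17.6
tcp_pos: [0.5706, -0.1322, 0.134]
eef_rot: [-180.0, -0.0, -99.5]
contact_force: [2.0, 0.1, 4.1]
gripper_width: 0.0136
```

Request:
step_arm --pt "0 0 0 0.0004 0" --pt "0 0 0 0.0004 0"

```text
time_s: 17.85
tcp_pos: [0.5706, -0.1322, 0.1336]
eef_rot: [-180.0, -0.0, -99.5]
contact_force: [0.5, 0.0, 6.5]
gripper_width: 0.0137
```

```bash
python3 - <<'E'
from h import *
k=cap('wrist','w12.png'); np.savez('w12c.npz',**k)
st=r.get_state();print(st['time_s'],instage(st['tcp_pos']),st['contact_force'].round(2))
big('w12.png','w12b.png',240,110,400,300,4)
E
```

```text
17.9 [-0.0004  0.0214  0.1032] [1.46 0.6  5.58]
```

View pics/w12b.png

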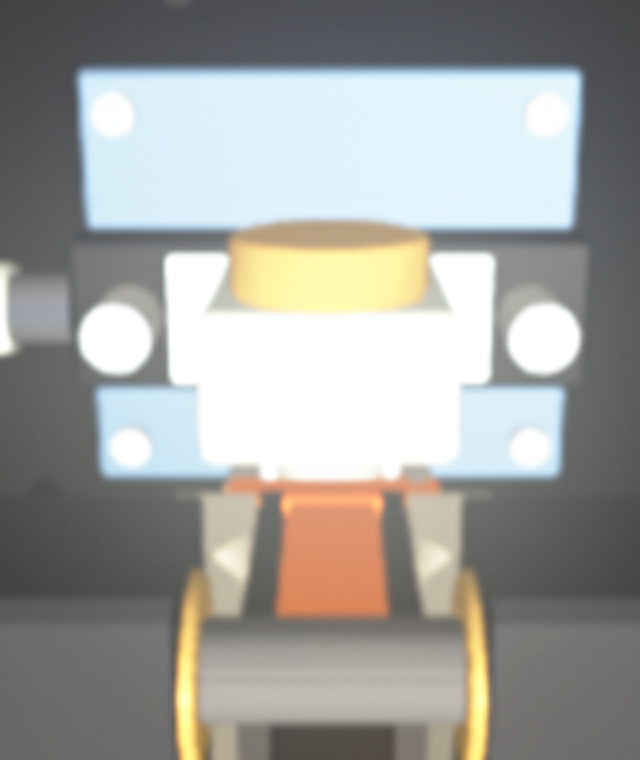

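Request:
step_arm --pt "0.03 0 0 -0.0006 0" --pt "0.04 0 0 -0.0006 0" --pt "0.04 0 0 -0.0006 0" --pt "0.04 0 0 -0.0006 0"

```text
time_s: 18.4
tcp_pos: [0.5703, -0.1322, 0.1336]
eef_rot: [180.0, -0.0, -99.5]
contact_force: [0.0, -0.1, -0.6]
gripper_width: 0.0392
```

Request:
step_arm --pt "0.04 0 0 -0.01 0" --pt "0.04 0 0 -0.04 0" --pt "0.04 0 0 -0.08 0" --pt "0.04 -0.03 0 -0.09 0" --pt "0.04 -0.03 0 -0.09 0"

```text
time_s: 19.02
tcp_pos: [0.5764, -0.1015, 0.2259]
eef_rot: [-179.8, 0.1, -99.4]
contact_force: [-0.0, 0.1, 0.0]
gripper_width: 0.0399
```

```bash
python3 - <<'E'
from h import *
k=cap('wrist','w13.png'); np.savez('w13c.npz',**k); cap('scene','s13.png')
st=r.get_state();print(st['time_s'],instage(st['tcp_pos']),st['contact_force'].round(2))
X=cloud(k);h=hsv(k);v,u=np.mgrid[0:400,0:640];Z=X[...,2]
f=np.isfinite(Z)&(abs(X[...,0]-.5675)<.08)&(abs(X[...,1]+.14)<.08)&(v<232)
o=f&(h[...,0]<30)&(h[...,1]>90)
s=np.array([instage(p) for p in X[o]])
s=s[s[:,1]>.005]
print(np.histogram(s[:,2],bins=np.arange(.05,.14,.004)))
for a,b in ((.112,.14),(.075,.09)):
    q=s[(s[:,2]>a)&(s[:,2]<b)]
    if len(q)>8:
        print(a,len(q),np.median(q,0).round(4),cv2.minAreaRect((q[:,:2]*1000).astype(np.float32)))
        A=np.c_[q[:,:2],np.ones(len(q))];print(' tilt deg',np.degrees(np.linalg.lstsq(A,q[:,2],rcond=None)[0][:2]).round(1))
big('w13.png','w13b.png',230,60,410,240,4);big('s13.png','s13b.png',200,120,340,270,4)
E
```

```text
19.125 [-0.0007  0.0515  0.1936] [-0.52  0.08  0.4 ]
(array([  0,   0,   0,   5,   1,   0,   0, 250,  19,   7,  16,  17,   6,
        12,  14,  18,  18, 283,  11,   0,   0,   0]), array([0.05 , 0.054, 0.058, 0.062, 0.066, 0.07 , 0.074, 0.078, 0.082,
       0.086, 0.09 , 0.094, 0.098, 0.102, 0.106, 0.11 , 0.114, 0.118,
       0.122, 0.126, 0.13 , 0.134, 0.138]))
0.112 321 [-0.0007  0.021   0.1209] ((-0.6500000953674316, 21.75), (13.899999618530273, 12.09999942779541), 0.0)
 tilt deg [ 0.5 10.2]
0.075 276 [0.0014 0.0208 0.081 ] ((-0.7412424087524414, 21.578060150146484), (31.92179298400879, 11.944523811340332), 0.1878550797700882)
 tilt deg [ 0.1 -5.4]
```

View pics/w13b.png

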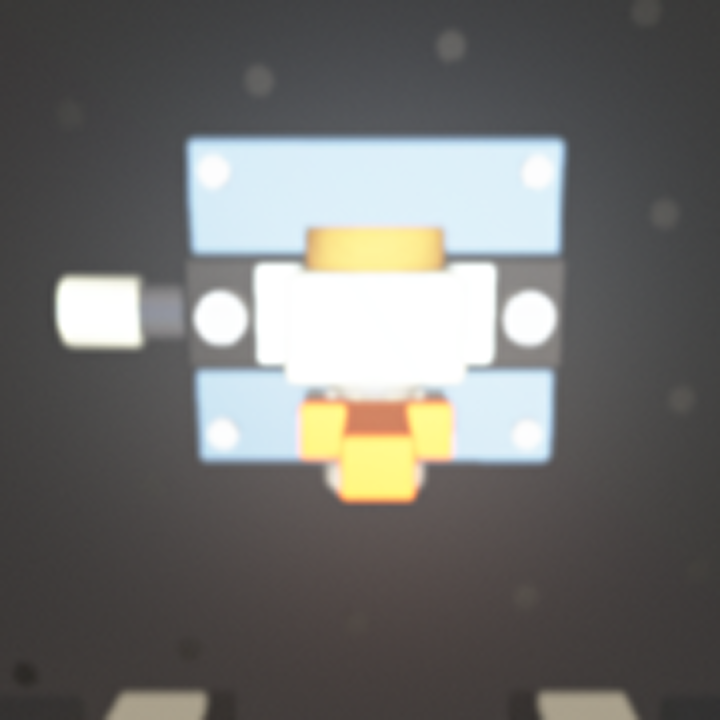

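View pics/s13b.png

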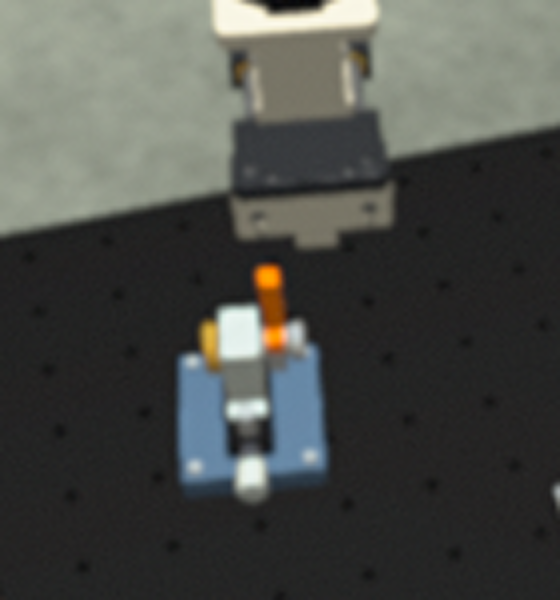

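```bash
python3 - <<'E'
from h import *
k=cap('wrist'); c2=cap('top','top13.png')
X=cloud(k);h=hsv(k);v,u=np.mgrid[0:400,0:640];Z=X[...,2]
f=np.isfinite(Z)&(abs(X[...,0]-.5675)<.08)&(abs(X[...,1]+.14)<.08)&(v<232)
o=f&(h[...,0]<35)&(h[...,1]>90)
S=np.array([instage(p) for p in X[o]])
for nm,yr,z0 in (('tab',(.005,.05),.121),('bar',(.005,.05),.081),('head',(-.04,-.005),None)):
    q=S[(S[:,1]>yr[0])&(S[:,1]<yr[1])]
    if z0: q=q[abs(q[:,2]-z0)<.003]
    print(nm,len(q),np.median(q,0),np.percentile(q[:,1],[2,98]).round(4))
    if z0: A=np.c_[q[:,:2],np.ones(len(q))];print(' tilt deg x,y',np.degrees(np.linalg.lstsq(A,q[:,2],rcond=None)[0][:2]).round(1))
    if nm=='bar':
        print([np.median(q[g][:,2]) for g in (q[:,0]<-.009,q[:,0]>.008)])
T=cv2.imread('pics/top0.png').astype(int);N=cv2.imread('pics/top13.png').astype(int)
d=(abs(T-N).max(2)>40).astype(np.uint8)
n,_,st,ce=cv2.connectedComponentsWithStats(d)
for i in range(1,n):
    if st[i,4]>6: print(st[i],ce[i].round())
print(r.get_state()['time_s'])
E
```

```text
tab 289 [-0.0004  0.0214  0.1209] [0.016  0.0273]
 tilt deg x,y [-0.9  2.4]
bar 288 [0.00275 0.0212  0.0809 ] [0.016  0.0278]
 tilt deg x,y [ 0.1 -0.4]
[np.float64(0.0809), np.float64(0.0809)]
head 330 [-0.0003 -0.0162  0.076 ] [-0.0203 -0.0126]
[ 301  152  106   86 2976] [346. 196.]
[373 157   3   4  10] [374. 158.]
[389 161   3   3   9] [390. 162.]
[359 166   3   4  10] [360. 167.]
[ 224  171   82   87 3690] [263. 209.]
[398 174   3   4  10] [399. 176.]
[355 182   4   3  11] [356. 183.]
[395 190   3   4  11] [396. 192.]
[363 192  16  11  75] [373. 197.]
[364 196   4   3  10] [366. 197.]
[381 199   3   4  11] [382. 200.]
[343 229   4   7  17] [345. 231.]
[353 236  12   5  37] [359. 238.]
[366 239   5   2   8] [368. 240.]
[254 253   4   4   9] [256. 255.]
[239 264   4   5   8] [240. 266.]
[240 270   5  10  23] [242. 274.]
[241 280   5  12  36] [243. 286.]
[241 292   5  11  27] [243. 297.]
[ 240  302   84   98 6843] [280. 349.]
[   0  328   87   69 2797] [ 37. 366.]
[ 13 332   3   8  18] [ 14. 336.]
[ 43 342  14   8  33] [ 49. 345.]
[304 384  23  16 219] [316. 391.]
19.225
```

View pics/top13.png

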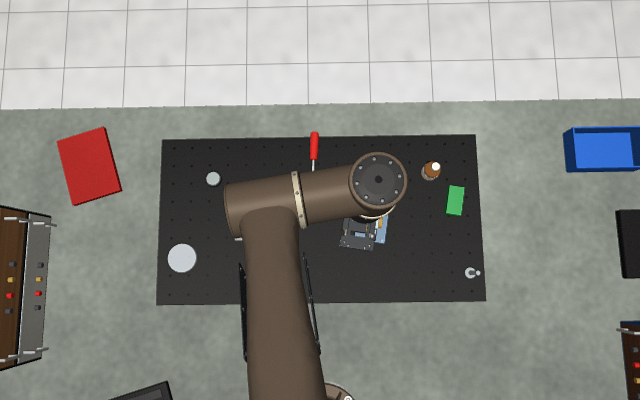

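```bash
python3 -c "
from plant import workorder,r
print(workorder.close_job(),r.get_state()['time_s'])"
```

```text
the job is handed in; nothing more can be done
the job is handed in; nothing more can be done
```

I pushed the pivot pin fully in, then snapped the orange clip home over the groove. I handed the job in at about 19 s, with the gripper open and well clear of everything.

- **Pin:** I pushed it with the closed fingers against the brass head. The push took about 3–4 N while sliding and read 10.4 N when the head stopped against the block. The last picture shows the head between y -20.3 and -12.6 mm, flush with the block.
- **Clip force:** Pressing down, the wrist force peaked at about 6.6 N, and went negative at the snap. It rose to 6.5 N as the crossbar seated, so every reading stayed under 15 N. I read forces only at the end of each short move, so a brief higher peak could have been missed.
- **Clip position:** The crossbar top is 80.9 mm above the mark and the tab top 120.9 mm. Both are within 0.5 mm of the fully home heights, using my measured pin axis of about 62 mm.
- **Clip level:** The crossbar is level to within 0.4°. The small tab top fitted 2.4° in y, which I put down to depth noise at its edges. The clip sits about 1 mm off the groove's middle in y, within its play.
- **Other things:** The bottle, slide box, dish, lens, driver and post look unmoved in the last overhead view. The arm hid the rack there. The blue clip last showed in place just after I lifted the orange one.

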